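# Sort the parts on the dispensing bench

### The arm

A 6-joint arm with a two-finger parallel gripper is mounted at the origin on the work surface. World frame = base frame: x ahead of the robot, y to its left, z up, the work surface at z = 0. Lengths are in m, angles in rad, forces in N, time in s.
With the tool pointing down it reaches from about 0.3 to 0.875 m from the base axis. Payload 6.4 kg.
Tool frame: the origin (TCP) lies between the finger pads; the fingertips stand 14 mm ahead of it and the grasp point (between the pads) lies 5 mm behind it; x points along the fingers, y is the direction in which the jaws open and shut, and the axes are right-handed (so a half turn about x gives the same grasp; the last joint's range is limited). The gripper opens to 85 mm and grips with 20 to 120 N. Pads are 22 mm wide; open, the fingers measure 114 mm over their backs; the gripper's body (76 mm by 85 mm) begins 54 mm behind the grasp point. The pads swing forward as they close: fully open they stand 13 mm farther back than shut.
Start: joints at [0.981, 0.181, 1.607, -0, 1.354, -0.206], TCP at [0.215, 0.533, 0.245] pointing down, gripper open.
Joint ranges: [-2.99, 2.99], [-0.89, 2.07], [0.3, 2.58], [-1.14, 4.28], [0, 2.63], [-3.12, 3.12]. Speed limits (rad/s): [2.57, 2.57, 3.01, 3.14, 3.14, 3.14].

### API

Orientations are given as a unit quaternion [w, x, y, z].
In Python, from plant import r, viewer gives the robot as it stands.
- The arm moves only by the tool apply_moves, never from a script. Its argument "commands" is a list of rows, each a list of 3 entries, a list of its own where there are three numbers: the turn, a rotation vector about the tool's x, y, z in degrees, then the shift along the tool's x, y, z in mm, then the closure in counts, from 0 (fully open) to 255 (shut). In form: [[[ax, ay, az], [x, y, z], grip], ...]. A call has exactly 8 rows; each row shifts and turns the pose as measured when the row begins, along the tool's axes as they then stand; what a row does not reach is not made up. A row lasts 1/8 s, in which the tool goes at most 62.5 mm and 10.7 degrees, less where a joint would pass 70% of its speed; a pose out of reach is approached as far as the arm can. A call with a gripper value outside its range is refused whole. The fingers move at their own pace and stop on an object; "squeeze" is the grip in N (left out, the last holds). Time passes only in rows, so rows that do not move let the fingers close, or fill a call up. It gives the time, the measured TCP pose, the force and the opening at its end, in the units of the state.
- r.sense(): the state, without advancing time (a new reading comes with each control period).
- viewer.capture(name): name is "side" or "top" or "wrist"; returns (picture, depth): 420x560x3 uint8, red, green, blue; 420x560 float32, m along the optical axis (not along the pixel's ray), 0 where there is no reading.
- viewer.camera_info(name): a dict with "fx", "fy", "cx", "cy" (pixels), "extrinsics" (4x4, takes a point from world to camera coordinates). Camera axes: x right, y up, looking along -z (the intrinsics and any distortion apply to the point x, -y, -z); pixel columns grow to the right and rows downward; lengths in m; the calibration is good to about 2 mm. A picture is of the moment at which its call begins: read the wrist's pose just before it. camera_info takes no time and is no camera call; for the wrist camera it gives the pose at the moment of the call.
- r.job_done(): hands the job in, once; it reports no verdict.
The state is a dict: "time": time; "qpos": joint angles; "qvel": joint speeds; "tau": joint torques, N m; "tcp_pos": TCP position; "ee_rot": TCP orientation; "ft_force": force on the tool from outside, world axes, zero at the start; "wrist_torque": the same for the moment, N m; "opening": finger opening in m.
Only numpy, scipy, OpenCV 4.12 (cv2) and the standard library are available. Lean on these libraries where they do the work, as an engineer would, in place of code of your own. Each camera call takes 0.05 s, during which the arm holds its last target.

### The job

Clear the mixed parts off the dispensing bench: stand the two white bottles upright in the grey rack, one in each bay; put both cream dosing collars into the blue basket, side by side on its floor with the neck up; and stand the steel-lidded sample pot upright in the middle of the round steel dish. Leave the amber glass bottle standing where it is.

Things in the scene. Friction and masses are not known exactly. Their poses are not given: they have to be found in the camera images.
- bottle_a_mid (a point): upright white plastic bottle with a pale green band, free to stand anywhere on the near part of the bench; round body 46 mm in diameter from the bottom to 92 mm up, then a shoulder and a white screw cap 31 mm in diameter from 104 to 118 mm up (the top); 100 to 210 g. This point is on its axis half-way up, 59 mm above its bottom; z is its upward axis. The two bottles are alike.
- bottle_b_mid (a point): upright white plastic bottle with a pale green band, free to stand anywhere on the near part of the bench; round body 46 mm in diameter from the bottom to 92 mm up, then a shoulder and a white screw cap 31 mm in diameter from 104 to 118 mm up (the top); 100 to 210 g. This point is on its axis half-way up, 59 mm above its bottom; z is its upward axis. The two bottles are alike.
- collar_a_mid (a point): cream plastic dosing collar standing on its wide end: a base disc 60 mm in diameter and 18 mm high with a neck 40 mm in diameter above it, 40 mm high in all, with a dark spot on top; 40 to 85 g. Grip it by the neck. This point is on its axis 20 mm above its bottom; z is its upward axis. The two collars are alike.
- collar_b_mid (a point): cream plastic dosing collar standing on its wide end: a base disc 60 mm in diameter and 18 mm high with a neck 40 mm in diameter above it, 40 mm high in all, with a dark spot on top; 40 to 85 g. Grip it by the neck. This point is on its axis 20 mm above its bottom; z is its upward axis. The two collars are alike.
- pot_mid (a point): low round white sample pot with a flat steel lid, 52 mm in diameter at the lid (top 12 mm), 50 mm below it, 45 mm high; 70 to 140 g. This point is on its axis 22.5 mm above its bottom; z is its upward axis.
- amber_mid (a point): amber glass bottle with a black cap, a bystander to leave alone; 54 mm in diameter, 94 mm high, standing loose among the things. This point is on its axis 47 mm above its bottom; z is its upward axis.
- bay_left (a point): centre of the floor of one of the two square bays of the grey rack. The rack is a fixed open-topped box 74 x 143 mm and 50 mm high with 5 mm walls, floor and middle wall; each bay is 64 x 64 mm inside. Point 5 mm above the bench, on top of the bay's floor; y runs along the row of bays (along the rack's long side), x across it, z up; the middle of the rack lies 34.5 mm from here towards -y. The rack turns up to 0.25 rad.
- bay_right (a point): centre of the floor of the other bay of the grey rack, with the same axes; the middle of the rack lies 34.5 mm from here towards +y.
- basket: fixed blue rectangular basket, open on top, 150 mm (x) by 220 mm (y) and 45 mm high, 5 mm walls and floor (inside 140 x 210 mm). Origin at the centre of its underside, on the bench; y along its long side, z up; turned up to 0.25 rad.
- dish: fixed round steel dish, open on top, flat inner floor about 118 mm in diameter 4 mm above the bench, rim 132 mm in outer diameter and 22 mm high. Origin at the centre of its underside, on the bench; z up.

How it is judged:
By the outcome, as a careful person would: the job done as asked, in the order asked, and still so for the second after the job is handed in, with the robot touching nothing.
It also fails if it takes over 128 s, if anything falls off the work surface, if the arm or the gripper's body presses on something with over 40 N, if the wrist force passes 120 N, or if a joint passes its speed limit or range.

## Working session

There is one attempt and no reset: what is moved stays moved. The work goes in short steps, Python scripts to look and compute and a tool call to move; the robot and the scene stay as the last step left them, time stands still between calls to the robot, and variables do not carry over. Pictures are saved under pics/ and viewed, and the job is handed in when it is done.

Besides the shell and the picture viewer there is one more tool, called as a command line: name --argument value ..., lists and objects as JSON in quotes. apply_moves: Moves the arm, as the interface text tells. Its arguments: {"type":"object","properties":{"commands":{"type":"array","items":{"type":"array"}},"squeeze":{"type":"number"}},"required":["commands"]}

```bash
ls; mkdir -p pics
cat > h.py <<'E'
import numpy as np, cv2
from plant import r, viewer
def snap(n,f):
    info=viewer.camera_info(n); p,d=viewer.capture(n)
    cv2.imwrite('pics/'+f+'.png',p[:,:,::-1]); np.savez('pics/'+f+'.npz',p=p,d=d,E=info['extrinsics'],K=[info[k] for k in('fx','fy','cx','cy')])
    return p,d,info
E
python3 - <<'E'
from h import *
for n in('top','side','wrist'):
    p,d,i=snap(n,n+'0'); print(n,{k:(np.round(v,3).tolist()) for k,v in i.items() if not isinstance(v,str)})
s=r.sense(); print(s)
E
```

```text
pics
top {'fx': 422.526, 'fy': 422.526, 'cx': 277.624, 'cy': 211.631, 'extrinsics': [[0.011, -1.0, -0.022, 0.018], [0.992, 0.008, 0.123, -0.5], [-0.123, -0.023, 0.992, -1.063], [0.0, 0.0, 0.0, 1.0]]}
side {'fx': 392.623, 'fy': 392.623, 'cx': 279.643, 'cy': 207.78, 'extrinsics': [[0.984, -0.178, 0.008, -0.519], [0.119, 0.689, 0.715, -0.118], [-0.133, -0.703, 0.699, -1.017], [0.0, 0.0, 0.0, 1.0]]}
wrist {'fx': 321.097, 'fy': 321.097, 'cx': 284.507, 'cy': 208.103, 'extrinsics': [[0.374, 0.928, -0.001, -0.575], [-0.878, 0.353, -0.322, 0.041], [-0.298, 0.121, 0.947, -0.38], [0.0, 0.0, 0.0, 1.0]]}
{'time': 0.15, 'qpos': array([ 9.80704596e-01,  1.81363291e-01,  1.60776694e+00, -1.22063313e-05,
        1.35379559e+00, -2.06303860e-01]), 'qvel': array([ 0.00044772, -0.00063063, -0.00397078,  0.00028551,  0.00203706,
       -0.00101807]), 'tau': array([ 2.86241360e-03, -4.45259786e+01, -3.51691604e+01, -2.00257364e-04,
        5.84045556e-03, -1.59790159e-05]), 'tcp_pos': array([0.21506339, 0.53283693, 0.24460058]), 'ee_rot': array([ 0.69394883,  0.13442123,  0.69430659, -0.13529344]), 'ft_force': array([-0.13725607, -0.71156658, -0.24501802]), 'wrist_torque': array([ 0.0209928 ,  0.03282698, -0.00474778]), 'opening': 0.0850700157618383}
```

View pics/top0.png

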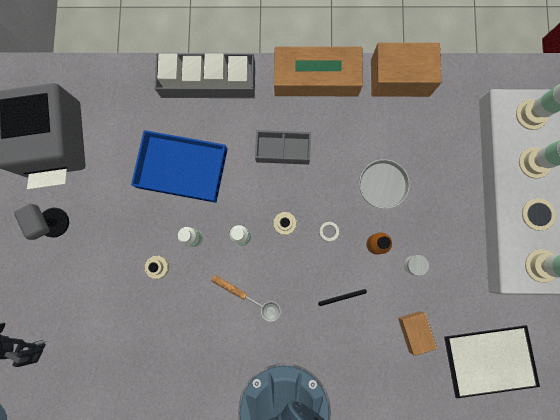

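View pics/side0.png

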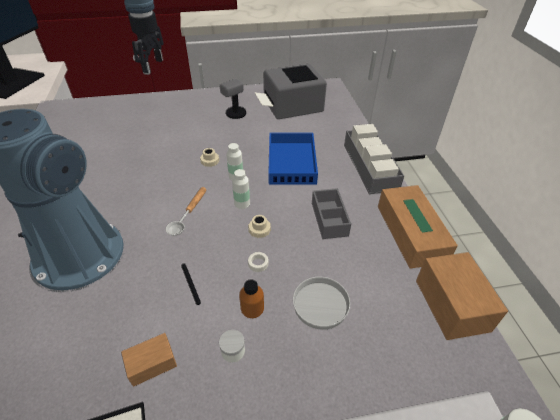

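The top view shows bottles at (189,237) and (240,234), collars at (157,267) and (285,223), and the pot at (417,265). The amber bottle is at (379,243), the basket at (180,167), the rack at (284,147) and the dish at (385,184). The white ring at (329,231) is a distractor.

```bash
cat >> h.py <<'E'
def load(f): return np.load('pics/'+f+'.npz')
def cloud(z):
    d=z['d'];fx,fy,cx,cy=z['K'];v,u=np.mgrid[:d.shape[0],:d.shape[1]]
    c=np.stack([(u-cx)/fx*d,-(v-cy)/fy*d,-d,],-1);E=z['E']
    w=(c-E[:3,3])@E[:3,:3]; w[d<=0]=np.nan; return w
def ray(z,u,v,h):
    fx,fy,cx,cy=z['K'];E=z['E'];R=E[:3,:3];o=-R.T@E[:3,3]
    dd=np.array([(u-cx)/fx,-(v-cy)/fy,-1.])@R; return o+dd*(h-o[2])/dd[2]
E
python3 - <<'E'
from h import *
for f in('top0','side0'):
    z=load(f);w=cloud(z);H=w[...,2]; print(f,'bench z',np.nanmedian(H))
    m=((H>0.012)&(w[...,0]<.75)&(w[...,0]>.2)&(abs(w[...,1])<.5)).astype(np.uint8)
    n,l,st,c=cv2.connectedComponentsWithStats(m)
    for i in range(1,n):
        if st[i,4]<60: continue
        q=w[l==i]; h=np.percentile(q[:,2],98); t=q[q[:,2]>h-.008]
        mid=(np.percentile(t[:,:2],2,0)+np.percentile(t[:,:2],98,0))/2
        print(np.round(c[i]),st[i,4],'h',h.round(4),'topmid',mid.round(4),'ext',np.ptp(t[:,:2],axis=0).round(3))
E
```

```text
top0 bench z 0.0016799285494193492
[176. 163.] 1285 h 0.0492 topmid [0.6196 0.2837] ext [0.186 0.24 ]
[282. 146.] 793 h 0.0539 topmid [0.6729 0.0118] ext [0.079 0.143]
[388. 181.] 302 h 0.0257 topmid [ 0.5767 -0.2544] ext [0.132 0.131]
[284. 223.] 419 h 0.0444 topmid [0.4719 0.0062] ext [0.036 0.038]
[329. 231.] 177 h 0.0223 topmid [ 0.4517 -0.11  ] ext [0.047 0.05 ]
[240. 235.] 325 h 0.122 topmid [0.4369 0.1168] ext [0.029 0.029]
[189. 236.] 390 h 0.1216 topmid [0.4311 0.2434] ext [0.029 0.03 ]
[379. 243.] 437 h 0.0972 topmid [ 0.4204 -0.2345] ext [0.029 0.029]
[156. 267.] 441 h 0.0448 topmid [0.3542 0.3377] ext [0.038 0.038]
[417. 265.] 397 h 0.0496 topmid [ 0.3665 -0.329 ] ext [0.05  0.051]
[238. 293.] 394 h 0.0233 topmid [0.2782 0.1051] ext [0.114 0.179]
[332. 300.] 76 h 0.0173 topmid [ 0.2753 -0.1201] ext [0.026 0.074]
[415. 324.] 551 h 0.0497 topmid [ 0.2236 -0.3215] ext [0.049 0.07 ]
[ 22. 347.] 409 h 0.3656 topmid [0.2145 0.498 ] ext [0.023 0.005]
side0 bench z 0.0013557514011513527
[139.   6.] 158 h 0.4509 topmid [0.2157 0.4946] ext [0.031 0.01 ]
[143.  29.] 231 h 0.4047 top
[... 202 characters left out ...]
316 0.1756] ext [0.034 0.157]
[209. 156.] 229 h 0.0432 topmid [0.3534 0.3336] ext [0.039 0.043]
[189. 207.] 254 h 0.022 topmid [0.2749 0.0993] ext [0.111 0.177]
[331. 212.] 1113 h 0.0527 topmid [0.671  0.0088] ext [0.079 0.147]
[259. 225.] 345 h 0.0434 topmid [0.4708 0.001 ] ext [0.039 0.039]
[257. 260.] 196 h 0.0212 topmid [ 0.4503 -0.1143] ext [0.05  0.051]
[192. 288.] 67 h 0.0156 topmid [ 0.2879 -0.1666] ext [0.026 0.081]
[322. 298.] 467 h 0.0248 topmid [ 0.5769 -0.2571] ext [0.131 0.133]
[251. 298.] 723 h 0.0962 topmid [ 0.4197 -0.2379] ext [0.028 0.03 ]
[232. 344.] 634 h 0.0485 topmid [ 0.3666 -0.3331] ext [0.05  0.052]
[159. 354.] 865 h 0.0483 topmid [ 0.2234 -0.3265] ext [0.05  0.071]
```

Run:
```python
import cv2
im=cv2.imread('pics/top0.png'); cv2.imwrite('pics/topz.png',cv2.resize(im[120:290,125:435],None,fx=2.5,fy=2.5,interpolation=2))
```

```text
(no output)
```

View pics/topz.png

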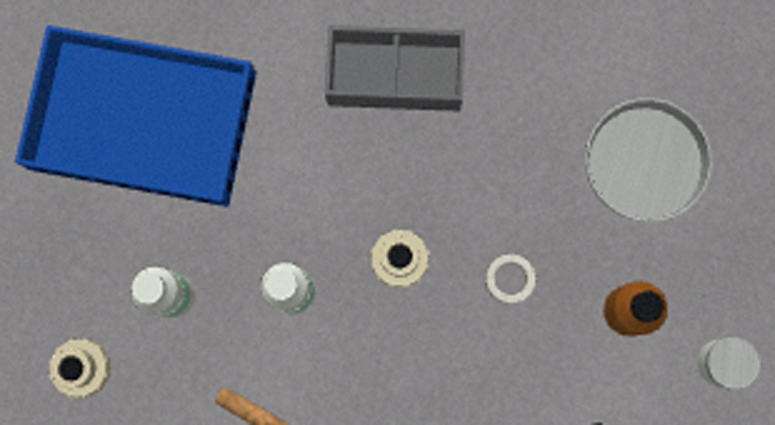

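View pics/wrist0.png

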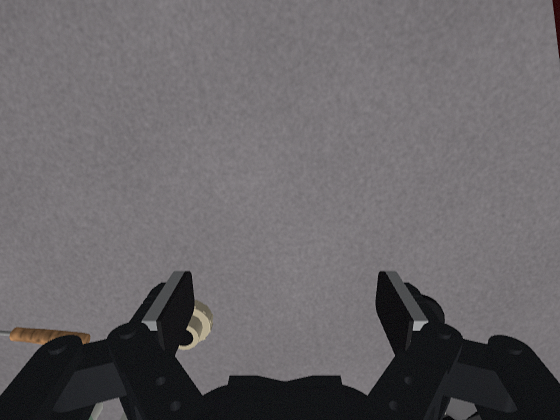

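```bash
cat >> h.py <<'E'
from scipy.spatial.transform import Rotation as Ro
def rot(s):
    q=s['ee_rot']; return Ro.from_quat([q[1],q[2],q[3],q[0]]).as_matrix()
def plan(target=None,yaw=None,s=None):
    """target TCP world; yaw: desired direction (rad) of jaw axis tool y in world xy. prints turn (deg rotvec) & shift (mm, current tool axes, if turn done separately)"""
    s=s or r.sense();R=rot(s)
    print('t',round(float(s['time']),2),'tcp',s['tcp_pos'].round(4),'op',round(float(s['opening']),4),'F',s['ft_force'].round(1),'jawyaw',round(float(np.degrees(np.arctan2(R[1,1],R[0,1]))),2),'toolx',R[:,0].round(3),'q6',s['qpos'][5].round(2))
    if yaw is not None:
        y=np.array([np.cos(yaw),np.sin(yaw),0]);x=np.array([0,0,-1.]);Rd=np.stack([x,y,np.cross(x,y)],1)
        print(' turn',np.degrees(Ro.from_matrix(R.T@Rd).as_rotvec()).round(2)); R2=Rd
    else: R2=R
    if target is not None:
        d=np.array(target)-s['tcp_pos']; print(' shift now-axes',(R.T@d*1000).round(1),'after-turn axes',(R2.T@d*1000).round(1))
E
python3 - <<'E'
from h import *
s=r.sense();print(rot(s).round(3)); 
plan((.4307,.2414,.2),0); plan((.4307,.2414,.2),np.pi)
for f in('top0','side0'):
    z=load(f);w=cloud(z);H=w[...,2]
    for nm,c,rad,lo,hi in(('rack',(.672,.0103),.1,.04,.06),('basket',(.6187,.2826),.15,.038,.055)):
        m=(H>lo)&(H<hi)&(np.hypot(w[...,0]-c[0],w[...,1]-c[1])<rad)
        p=w[m][:,:2]
        b=cv2.minAreaRect((p*1000).astype(np.float32)); print(f,nm,b)
E
```

```text
[[-0.001  0.374  0.927]
 [-0.001  0.927 -0.374]
 [-1.    -0.001 -0.   ]]
t 0.15 tcp [0.2151 0.5328 0.2446] op 0.0851 F [-0.1 -0.7 -0.2] jawyaw 68.01 toolx [-0.001 -0.001 -1.   ] q6 -0.21
 turn [6.801e+01 3.000e-02 7.000e-02]
 shift now-axes [  44.8 -189.4  309.1] after-turn axes [ 44.6 215.6 291.4]
t 0.15 tcp [0.2151 0.5328 0.2446] op 0.0851 F [-0.1 -0.7 -0.2] jawyaw 68.01 toolx [-0.001 -0.001 -1.   ] q6 -0.21
 turn [-1.1199e+02 -8.0000e-02  3.0000e-02]
 shift now-axes [  44.8 -189.4  309.1] after-turn axes [  44.6 -215.6 -291.4]
top0 rack ((672.7630615234375, 11.890396118164062), (142.64181518554688, 76.74797058105469), 87.59817504882812)
top0 basket ((619.9552001953125, 284.20263671875), (221.82052612304688, 151.4876708984375), 79.8046875)
side0 rack ((671.4835815429688, 9.031837463378906), (146.01866149902344, 75.13948059082031), 88.03246307373047)
side0 basket ((618.4951782226562, 284.03607177734375), (229.30523681640625, 150.06137084960938), 80.04119110107422)
```

apply_moves --commands '[[[8.8,0,0],[0,0,0],0],[[8.8,0,0],[0,0,0],0],[[8.8,0,0],[0,0,0],0],[[8.8,0,0],[0,0,0],0],[[8.8,0,0],[0,0,0],0],[[8.8,0,0],[0,0,0],0],[[8.8,0,0],[0,0,0],0],[[8.8,0,0],[0,0,0],0]]' --squeeze 40

```text
time: 1.15
tcp_pos: [0.2139, 0.5312, 0.2413]
ee_rot: [-0.48, -0.517, -0.479, 0.523]
ft_force: [0.6, -0.2, 0.0]
opening: 0.0852
```

```bash
python3 -c "
from h import *
plan((.4307,.2414,.2),np.radians(-2.2))"
```

```text
t 1.15 tcp [0.2139 0.5312 0.2413] op 0.0852 F [ 0.6 -0.2  0. ] jawyaw -4.67 toolx [-0.004 -0.006 -1.   ] q6 1.06
 turn [-2.47  0.38  0.22]
 shift now-axes [ 42.2 239.8 270.9] after-turn axes [ 41.3 227.7 281.2]
```

apply_moves --commands '[[[-2.5,0.4,0.2],[6,33,40],0],[[0,0,0],[6,33,40],0],[[0,0,0],[6,33,40],0],[[0,0,0],[6,33,40],0],[[0,0,0],[6,33,40],0],[[0,0,0],[6,33,40],0],[[0,0,0],[6,30,40],0],[[0,0,0],[0,0,0],0]]'

```text
time: 2.15
tcp_pos: [0.4343, 0.2328, 0.1965]
ee_rot: [-0.49, -0.509, -0.491, 0.509]
ft_force: [0.4, 0.1, -0.7]
opening: 0.0853
```

```bash
python3 -c "
from h import *
plan((.4307,.2414,.2),np.radians(-2.2))
snap('wrist','w1')
z=load('w1');w=cloud(z);H=w[...,2]
m=(H>.108)&(H<.135)&(np.hypot(w[...,0]-.43,w[...,1]-.24)<.05)
q=w[m];print(m.sum(),np.percentile(q,2,0),np.percentile(q,98,0),((np.percentile(q,2,0)+np.percentile(q,98,0))/2).round(4))
plan((.4307,.2414,.2),np.radians(-2.2))
"
```

```text
t 2.15 tcp [0.4343 0.2328 0.1965] op 0.0853 F [ 0.4  0.1 -0.7] jawyaw -2.1 toolx [-0.001  0.001 -1.   ] q6 0.29
 turn [ 0.1  -0.04  0.04]
 shift now-axes [-3.4 -3.9 -8.5] after-turn axes [-3.5 -3.9 -8.4]
1582 [0.41797013 0.22971199 0.11028186] [0.4454253  0.25764631 0.11865927] [0.4317 0.2437 0.1145]
t 2.2 tcp [0.4334 0.2341 0.1967] op 0.0853 F [-0.4  0.9 -0.5] jawyaw -2.02 toolx [-0.001  0.001 -1.   ] q6 0.29
 turn [ 0.18 -0.07  0.06]
 shift now-axes [-3.3 -3.  -7.2] after-turn axes [-3.3 -3.  -7.2]
```

View pics/w1.png

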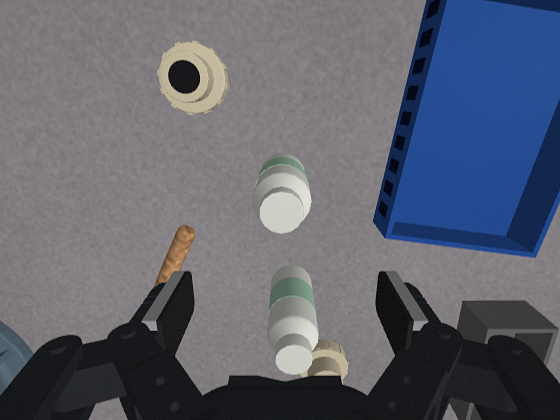

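apply_moves --commands '[[[0,0,0],[0,-2.5,-8.5],0],[[0,0,0],[20,0,0],0],[[0,0,0],[25,0,0],0],[[0,0,0],[25,0,0],0],[[0,0,0],[25,0,0],0],[[0,0,0],[20,0,0],0],[[0,0,0],[8,0,0],0],[[0,0,0],[0,0,0],0]]'

```text
time: 3.2
tcp_pos: [0.4248, 0.2569, 0.0724]
ee_rot: [0.494, 0.506, 0.496, -0.503]
ft_force: [-0.0, 0.6, -0.6]
opening: 0.0852
```

```bash
python3 -c "
from h import *
plan((.4312,.2425,.073),np.radians(-2.2))"
```

```text
t 3.2 tcp [0.4248 0.2569 0.0724] op 0.0852 F [-0.   0.6 -0.6] jawyaw -1.05 toolx [ 0.001  0.005 -1.   ] q6 0.32
 turn [ 1.15 -0.3  -0.06]
 shift now-axes [-0.7  6.7 14.3] after-turn axes [-0.6  6.9 14.2]
```

apply_moves --commands '[[[1,0,0],[0,3,7],0],[[0,0,0],[0,2,4],0],[[0,0,0],[0,0,0],0],[[0,0,0],[0,0,0],0],[[0,0,0],[0,0,0],0],[[0,0,0],[0,0,0],0],[[0,0,0],[0,0,0],0],[[0,0,0],[0,0,0],0]]'

```text
time: 4.2
tcp_pos: [0.4317, 0.2459, 0.075]
ee_rot: [0.49, 0.512, 0.491, -0.506]
ft_force: [0.4, -0.2, 1.3]
opening: 0.0856
```

```bash
python3 -c "
from h import *
plan((.4312,.2425,.073),np.radians(-2.2))"
```

```text
t 4.2 tcp [0.4317 0.2459 0.075 ] op 0.0856 F [ 0.4 -0.2  1.3] jawyaw -2.12 toolx [ 0.006  0.007 -1.   ] q6 0.31
 turn [ 0.08 -0.4  -0.33]
 shift now-axes [ 2.  -0.3  3.4] after-turn axes [ 2.  -0.3  3.4]
```

apply_moves --commands '[[[0,-0.4,-0.3],[2,0,3],0],[[0,0,0],[0,0,0],0],[[0,0,0],[0,0,0],120],[[0,0,0],[0,0,0],160],[[0,0,0],[0,0,0],200],[[0,0,0],[0,0,0],220],[[0,0,0],[0,0,0],220],[[0,0,0],[0,0,0],220]]' --squeeze 40

```text
time: 5.2
tcp_pos: [0.4316, 0.2427, 0.073]
ee_rot: [-0.491, -0.509, -0.49, 0.509]
ft_force: [0.1, 0.3, 0.9]
opening: 0.0449
```

```bash
python3 -c "
from h import *
plan((.6733,.045,.2),np.radians(-2.2))"
```

```text
t 5.2 tcp [0.4316 0.2427 0.073 ] op 0.0449 F [0.1 0.3 0.9] jawyaw -2.11 toolx [ 0.    -0.001 -1.   ] q6 0.31
 turn [ 0.09  0.04 -0.01]
 shift now-axes [-126.8  248.8  188.7] after-turn axes [-127.   249.1  188.3]
```

apply_moves --commands '[[[0,0,0],[-15,0,0],220],[[0,0,0],[-30,0,0],220],[[0,0,0],[-35,0,0],220],[[0,0,0],[-25,10,8],220],[[0,0,0],[-8,20,15],220],[[0,0,0],[0,25,19],220],[[0,0,0],[0,25,19],220],[[0,0,0],[0,25,19],220]]'

```text
time: 6.2
tcp_pos: [0.5344, 0.1585, 0.1962]
ee_rot: [0.492, 0.509, 0.491, -0.507]
ft_force: [0.4, 1.1, -1.1]
opening: 0.0447
```

```bash
python3 -c "
from h import *
plan((.6733,.045,.2),np.radians(-2.2))"
```

```text
t 6.2 tcp [0.5344 0.1585 0.1962] op 0.0447 F [ 0.4  1.1 -1.1] jawyaw -1.86 toolx [ 0.002  0.    -1.   ] q6 0.11
 turn [ 0.34 -0.01 -0.14]
 shift now-axes [ -3.5 142.5 109. ] after-turn axes [ -3.8 143.2 108.1]
```

apply_moves --commands '[[[0.3,0,0],[-1,28,21],220],[[0,0,0],[-1,28,21],220],[[0,0,0],[-1,24,18],220],[[0,0,0],[-1,18,14],220],[[0,0,0],[0,10,8],220],[[0,0,0],[0,4,3],220],[[0,0,0],[0,0,0],220],[[0,0,0],[0,0,0],220]]'

```text
time: 7.2
tcp_pos: [0.6461, 0.0662, 0.2051]
ee_rot: [0.491, 0.511, 0.49, -0.509]
ft_force: [-0.2, -0.1, -0.8]
opening: 0.0452
```

```bash
python3 -c "
from h import *
plan((.6733,.045,.2),np.radians(-2.2))"
```

```text
t 7.2 tcp [0.6461 0.0662 0.2051] op 0.0452 F [-0.2 -0.1 -0.8] jawyaw -2.23 toolx [ 0.003  0.001 -1.   ] q6 -0.04
 turn [-0.03 -0.06 -0.18]
 shift now-axes [ 5.2 28.  20.1] after-turn axes [ 5.1 28.  20.1]
```

apply_moves --commands '[[[0,0,-0.2],[0,12,9],220],[[0,0,0],[2,10,7],220],[[0,0,0],[2,5,4],220],[[0,0,0],[0,1,1],220],[[0,0,0],[0,0,0],220],[[0,0,0],[0,0,0],220],[[0,0,0],[0,0,0],220],[[0,0,0],[0,0,0],220]]'

```text
time: 8.2
tcp_pos: [0.6744, 0.0436, 0.2006]
ee_rot: [-0.49, -0.509, -0.491, 0.509]
ft_force: [0.4, 0.4, -0.9]
opening: 0.0448
```

```bash
python3 -c "
from h import *
plan((.6733,.045,.2),np.radians(-2.2))
snap('wrist','w2')
plan((.6733,.045,.2),np.radians(-2.2))
"
```

```text
t 8.2 tcp [0.6744 0.0436 0.2006] op 0.0448 F [ 0.4  0.4 -0.9] jawyaw -2.16 toolx [-0.001  0.001 -1.   ] q6 -0.07
 turn [ 0.04 -0.07  0.08]
 shift now-axes [ 0.7 -1.2 -1.3] after-turn axes [ 0.6 -1.2 -1.3]
t 8.25 tcp [0.6744 0.0437 0.2007] op 0.0448 F [ 0.5 -0.2 -1.7] jawyaw -2.16 toolx [-0.001  0.001 -1.   ] q6 -0.07
 turn [ 0.04 -0.07  0.07]
 shift now-axes [ 0.7 -1.2 -1.3] after-turn axes [ 0.7 -1.2 -1.3]
```

View pics/w2.png

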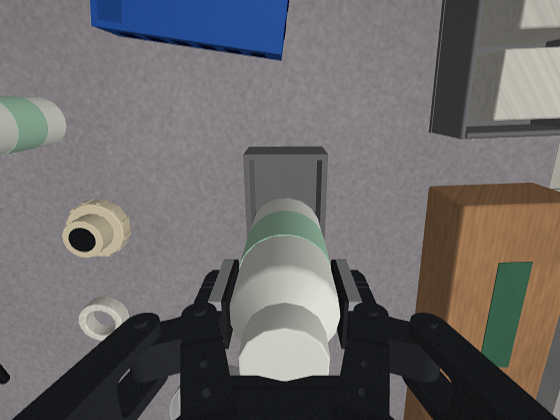

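Rack's left-end corners appear at about (245,148) and (327,148), with the bottle upright in the jaws above the bay.

```bash
python3 -c "
from h import *
z=load('w2')
for u,v in((245,148),(327,148),(286,148)): print(ray(z,u,v,.05).round(4))
w=cloud(z);H=w[...,2]
m=(H>.042)&(H<.058)&(np.hypot(w[...,0]-.672,w[...,1]-.045)<.09)
q=w[m];print(len(q),q.min(0),q.max(0))
a=np.radians(-2.2);c=np.array([.672,.0105]);ux=np.array([np.cos(a),np.sin(a)]);uy=np.array([-ux[1],ux[0]])
for sx in(-1,1): print(c+sx*.037*ux+.0715*uy)
"
```

```text
[0.6414 0.0889 0.05  ]
[0.7121 0.0863 0.05  ]
[0.6767 0.0876 0.05  ]
1547 [ 0.63637766 -0.00157755  0.04201548] [0.71235517 0.0834227  0.05171334]
[0.637772   0.08336765]
[0.71171746 0.08052695]
```

apply_moves --commands '[[[0,0,0],[8,0,-2],220],[[0,0,0],[12,0,0],220],[[0,0,0],[15,0,0],220],[[0,0,0],[12,0,0],220],[[0,0,0],[6,0,0],220],[[0,0,0],[2,0,0],220],[[0,0,0],[0,0,0],220],[[0,0,0],[0,0,0],220]]'

```text
time: 9.25
tcp_pos: [0.6738, 0.046, 0.1407]
ee_rot: [-0.489, -0.509, -0.492, 0.51]
ft_force: [-0.7, 0.1, -0.9]
opening: 0.0451
```

```bash
python3 -c "
from h import *
plan((.6738,.046,.08),np.radians(-2.2))
"
```

```text
t 9.25 tcp [0.6738 0.046  0.1407] op 0.0451 F [-0.7  0.1 -0.9] jawyaw -2.15 toolx [-0.003  0.001 -1.   ] q6 -0.07
 turn [ 0.05 -0.08  0.17]
 shift now-axes [60.7  0.2  0.1] after-turn axes [60.7 -0.  -0. ]
```

apply_moves --commands '[[[0,0,0.2],[8,0,0],220],[[0,0,0],[12,0,0],220],[[0,0,0],[15,0,0],220],[[0,0,0],[12,0,0],220],[[0,0,0],[6,0,0],220],[[0,0,0],[2,0,0],220],[[0,0,0],[0,0,0],220],[[0,0,0],[0,0,0],220]]'

```text
time: 10.25
tcp_pos: [0.6739, 0.0461, 0.0818]
ee_rot: [0.49, 0.51, 0.491, -0.509]
ft_force: [0.5, 0.2, -0.6]
opening: 0.045
```

```bash
python3 -c "
from h import *
plan((.6738,.046,.079),np.radians(-2.2))
"
```

```text
t 10.25 tcp [0.6739 0.0461 0.0818] op 0.045 F [ 0.5  0.2 -0.6] jawyaw -2.15 toolx [ 0.001  0.001 -1.   ] q6 -0.07
 turn [ 0.05 -0.07 -0.05]
 shift now-axes [ 2.8 -0.1  0.1] after-turn axes [ 2.8 -0.1  0.1]
```

Lower ~3.5 mm, then open gently and rise.

apply_moves --commands '[[[0,0,0],[2,0,0],220],[[0,0,0],[1.5,0,0],220],[[0,0,0],[0,0,0],220],[[0,0,0],[0,0,0],220],[[0,0,0],[0,0,0],100],[[0,0,0],[0,0,0],60],[[0,0,0],[0,0,0],0],[[0,0,0],[0,0,0],0]]'

```text
time: 11.25
tcp_pos: [0.6753, 0.0459, 0.0801]
ee_rot: [0.491, 0.511, 0.49, -0.508]
ft_force: [0.2, 0.3, -0.0]
opening: 0.0852
```

```bash
python3 -c "
from h import *
plan((.4365,.115,.2),np.radians(-2.2))
"
```

```text
t 11.25 tcp [0.6753 0.0459 0.0801] op 0.0852 F [ 0.2  0.3 -0. ] jawyaw -2.15 toolx [ 0.004  0.001 -1.   ] q6 -0.07
 turn [ 0.05 -0.06 -0.25]
 shift now-axes [-120.9 -240.7  -60.2] after-turn axes [-119.9 -241.3  -59.9]
```

apply_moves --commands '[[[0,0,-0.2],[-20,0,0],0],[[0,0,0],[-35,0,0],0],[[0,0,0],[-35,0,0],0],[[0,0,0],[-25,0,0],0],[[0,0,0],[-5,-15,-4],0],[[0,0,0],[0,-30,-8],0],[[0,0,0],[0,-30,-8],0],[[0,0,0],[0,-30,-8],0]]'

```text
time: 12.25
tcp_pos: [0.573, 0.0774, 0.2163]
ee_rot: [0.494, 0.513, 0.487, -0.506]
ft_force: [-0.1, 1.0, -0.3]
opening: 0.085
```

```bash
python3 -c "
from h import *
plan((.4365,.115,.2),np.radians(-2.2))
"
```

```text
t 12.25 tcp [0.573  0.0774 0.2163] op 0.085 F [-0.1  1.  -0.3] jawyaw -2.23 toolx [ 0.013 -0.    -1.   ] q6 -0.03
 turn [-0.03 -0.01 -0.77]
 shift now-axes [  14.4 -138.   -32.3] after-turn axes [  16.3 -137.8  -32.4]
```

apply_moves --commands '[[[0,0,-0.8],[2,-30,-7],0],[[0,0,0],[4,-30,-7],0],[[0,0,0],[4,-26,-6],0],[[0,0,0],[2,-18,-4],0],[[0,0,0],[0,-10,-3],0],[[0,0,0],[0,-5,-1],0],[[0,0,0],[0,0,0],0],[[0,0,0],[0,0,0],0]]'

```text
time: 13.25
tcp_pos: [0.4538, 0.1114, 0.2138]
ee_rot: [0.494, 0.513, 0.487, -0.506]
ft_force: [0.3, -0.2, 0.1]
opening: 0.0855
```

```bash
python3 -c "
from h import *
plan((.4365,.115,.2),np.radians(-2.2))
snap('wrist','w3')
z=load('w3');w=cloud(z);H=w[...,2]
m=(H>.108)&(H<.135)&(np.hypot(w[...,0]-.4365,w[...,1]-.115)<.05)
q=w[m];print(m.sum(),((np.percentile(q,2,0)+np.percentile(q,98,0))/2).round(4))
plan()
"
```

```text
t 13.25 tcp [0.4538 0.1114 0.2138] op 0.0855 F [ 0.3 -0.2  0.1] jawyaw -2.18 toolx [ 0.014 -0.    -1.   ] q6 0.02
 turn [ 0.02 -0.02 -0.78]
 shift now-axes [ 13.6 -17.6  -2.9] after-turn axes [ 13.8 -17.4  -2.9]
1354 [0.437  0.1166 0.1144]
t 13.3 tcp [0.4538 0.1114 0.2138] op 0.0852 F [-0.5 -0.6  0.3] jawyaw -2.18 toolx [ 0.014 -0.    -1.   ] q6 0.02
```

apply_moves --commands '[[[0,0,-0.8],[0,-8,-2],0],[[0,0,0],[0,-6,-2],0],[[0,0,0],[10,-2,0],0],[[0,0,0],[15,0,0],0],[[0,0,0],[15,0,0],0],[[0,0,0],[10,0,0],0],[[0,0,0],[5,0,0],0],[[0,0,0],[0,0,0],0]]'

```text
time: 14.3
tcp_pos: [0.436, 0.116, 0.1529]
ee_rot: [-0.489, -0.508, -0.492, 0.511]
ft_force: [0.5, -0.1, -0.5]
opening: 0.0852
```

```bash
python3 -c "
from h import *
plan((.4367,.116,.073),np.radians(-2.2))
"
```

```text
t 14.3 tcp [0.436  0.116  0.1529] op 0.0852 F [ 0.5 -0.1 -0.5] jawyaw -2.22 toolx [-0.005  0.    -1.   ] q6 0.03
 turn [-0.02 -0.01  0.3 ]
 shift now-axes [79.9  1.1 -0. ] after-turn axes [79.9  0.7 -0. ]
```

apply_moves --commands '[[[0,0,0.3],[10,0.5,0],0],[[0,0,0],[16,0,0],0],[[0,0,0],[18,0,0],0],[[0,0,0],[16,0,0],0],[[0,0,0],[10,0,0],0],[[0,0,0],[4,0,0],0],[[0,0,0],[0,0,0],0],[[0,0,0],[0,0,0],0]]'

```text
time: 15.3
tcp_pos: [0.4391, 0.116, 0.0775]
ee_rot: [0.492, 0.511, 0.489, -0.508]
ft_force: [0.3, 0.3, -0.2]
opening: 0.0855
```

```bash
python3 -c "
from h import *
plan((.4367,.116,.073),np.radians(-2.2))
"
```

```text
t 15.3 tcp [0.4391 0.116  0.0775] op 0.0855 F [ 0.3  0.3 -0.2] jawyaw -2.22 toolx [ 0.007  0.    -1.   ] q6 0.03
 turn [-0.02 -0.02 -0.41]
 shift now-axes [ 4.5 -2.5  0.1] after-turn axes [ 4.5 -2.4  0.1]
```

apply_moves --commands '[[[0,0,-0.4],[3,-2,0],0],[[0,0,0],[1,0,0],0],[[0,0,0],[0,0,0],80],[[0,0,0],[0,0,0],150],[[0,0,0],[0,0,0],200],[[0,0,0],[0,0,0],220],[[0,0,0],[0,0,0],220],[[0,0,0],[0,0,0],220]]'

```text
time: 16.3
tcp_pos: [0.4378, 0.1161, 0.0745]
ee_rot: [0.491, 0.51, 0.49, -0.509]
ft_force: [-0.7, 0.5, 1.4]
opening: 0.0448
```

```bash
python3 -c "
from h import *
plan((.6712,-.0235,.2),np.radians(-2.2))
"
```

```text
t 16.3 tcp [0.4378 0.1161 0.0745] op 0.0448 F [-0.7  0.5  1.4] jawyaw -2.21 toolx [ 0.002  0.    -1.   ] q6 0.03
 turn [-0.01 -0.02 -0.09]
 shift now-axes [-125.1  238.8  130.5] after-turn axes [-125.5  238.6  130.6]
```

apply_moves --commands '[[[0,0,0],[-15,0,0],220],[[0,0,0],[-30,0,0],220],[[0,0,0],[-35,0,0],220],[[0,0,0],[-30,8,8],220],[[0,0,0],[-10,18,15],220],[[0,0,0],[-4,25,18],220],[[0,0,0],[0,25,18],220],[[0,0,0],[0,25,18],220]]'

```text
time: 17.3
tcp_pos: [0.5372, 0.0346, 0.2096]
ee_rot: [0.493, 0.51, 0.49, -0.507]
ft_force: [-0.3, -0.3, -0.9]
opening: 0.0451
```

```bash
python3 -c "
from h import *
plan((.6712,-.0235,.215),np.radians(-2.2))
"
```

```text
t 17.3 tcp [0.5372 0.0346 0.2096] op 0.0451 F [-0.3 -0.3 -0.9] jawyaw -2.02 toolx [ 0.006  0.    -1.   ] q6 -0.12
 turn [ 0.18 -0.02 -0.37]
 shift now-axes [ -4.5 136.   53.3] after-turn axes [ -5.4 136.1  52.9]
```

apply_moves --commands '[[[0.2,0,-0.4],[-2,28,14],220],[[0,0,0],[-2,28,12],220],[[0,0,0],[0,25,9],220],[[0,0,0],[0,18,6],220],[[0,0,0],[0,10,4],220],[[0,0,0],[0,4,2],220],[[0,0,0],[0,0,0],220],[[0,0,0],[0,0,0],220]]'

```text
time: 18.3
tcp_pos: [0.6518, -0.0197, 0.2189]
ee_rot: [0.49, 0.51, 0.489, -0.51]
ft_force: [0.9, 0.4, -0.6]
opening: 0.045
```

```bash
python3 -c "
from h import *
plan((.6712,-.0235,.2),np.radians(-2.2))
"
```

```text
t 18.3 tcp [ 0.6518 -0.0197  0.2189] op 0.045 F [ 0.9  0.4 -0.6] jawyaw -2.32 toolx [ 0.001 -0.    -1.   ] q6 -0.17
 turn [-0.12 -0.   -0.07]
 shift now-axes [18.9 19.5  3.1] after-turn axes [18.9 19.5  3.1]
```

apply_moves --commands '[[[0,0,0],[2,8,2],220],[[0,0,0],[5,8,1],220],[[0,0,0],[6,3,0],220],[[0,0,0],[4,0,0],220],[[0,0,0],[1,0,0],220],[[0,0,0],[0,0,0],220],[[0,0,0],[0,0,0],220],[[0,0,0],[0,0,0],220]]'

```text
time: 19.3
tcp_pos: [0.6712, -0.023, 0.1993]
ee_rot: [0.49, 0.51, 0.49, -0.51]
ft_force: [-0.3, -0.0, -0.6]
opening: 0.0449
```

```bash
python3 -c "
from h import *
plan((.6712,-.0235,.08),np.radians(-2.2))
snap('wrist','w4')
"
```

```text
t 19.3 tcp [ 0.6712 -0.023   0.1993] op 0.0449 F [-0.3 -0.  -0.6] jawyaw -2.28 toolx [ 0.  0. -1.] q6 -0.17
 turn [-0.08 -0.02 -0.01]
 shift now-axes [119.3  -0.    0.5] after-turn axes [119.3  -0.    0.5]
```

View pics/w4.png

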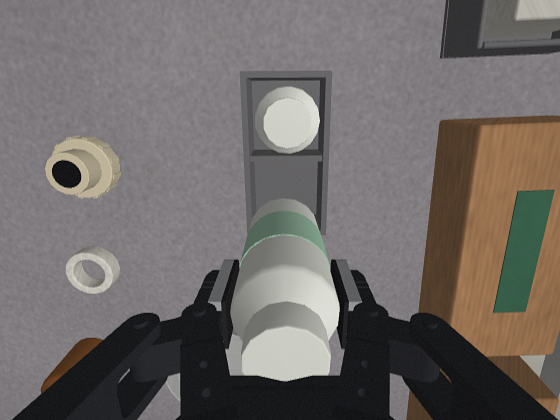

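Bottle A stands centred in the left bay (cap at 289,119), and the right bay is directly below the held bottle. I'll descend.

apply_moves --commands '[[[0,0,0],[8,0,0],220],[[0,0,0],[12,0,0],220],[[0,0,0],[15,0,0],220],[[0,0,0],[12,0,0],220],[[0,0,0],[6,0,0],220],[[0,0,0],[2,0,0],220],[[0,0,0],[0,0,0],220],[[0,0,0],[0,0,0],220]]'

```text
time: 20.35
tcp_pos: [0.6708, -0.023, 0.1396]
ee_rot: [-0.49, -0.51, -0.49, 0.51]
ft_force: [0.3, -0.4, -0.1]
opening: 0.0452
```

```bash
python3 -c "
from h import *
plan((.6712,-.0235,.0805),np.radians(-2.2))
"
```

```text
t 20.35 tcp [ 0.6708 -0.023   0.1396] op 0.0452 F [ 0.3 -0.4 -0.1] jawyaw -2.29 toolx [-0.001  0.001 -1.   ] q6 -0.17
 turn [-0.09 -0.03  0.06]
 shift now-axes [59.1  0.5  0.5] after-turn axes [59.1  0.4  0.5]
```

apply_moves --commands '[[[0,0,0],[8,0,0],220],[[0,0,0],[12,0,0],220],[[0,0,0],[15,0,0],220],[[0,0,0],[12,0,0],220],[[0,0,0],[6,0,0],220],[[0,0,0],[2,0,0],220],[[0,0,0],[0,0,0],220],[[0,0,0],[0,0,0],220]]'

```text
time: 21.35
tcp_pos: [0.6708, -0.0229, 0.0807]
ee_rot: [-0.49, -0.51, -0.49, 0.51]
ft_force: [-0.8, -1.3, -1.1]
opening: 0.0446
```

```bash
python3 -c "
from h import *
plan((.6712,-.0235,.0805),np.radians(-2.2))
"
```

```text
t 21.35 tcp [ 0.6708 -0.0229  0.0807] op 0.0446 F [-0.8 -1.3 -1.1] jawyaw -2.29 toolx [-0.001  0.001 -1.   ] q6 -0.17
 turn [-0.09 -0.03  0.05]
 shift now-axes [0.2 0.4 0.5] after-turn axes [0.2 0.4 0.5]
```

apply_moves --commands '[[[0,0,0],[1,0,0],220],[[0,0,0],[0,0,0],220],[[0,0,0],[0,0,0],100],[[0,0,0],[0,0,0],60],[[0,0,0],[0,0,0],0],[[0,0,0],[0,0,0],0],[[0,0,0],[-10,0,0],0],[[0,0,0],[-25,0,0],0]]'

```text
time: 22.35
tcp_pos: [0.6703, -0.0228, 0.1155]
ee_rot: [-0.489, -0.509, -0.491, 0.51]
ft_force: [0.1, -0.3, -0.1]
opening: 0.0851
```

apply_moves --commands '[[[0,0,0],[-30,0,0],0],[[0,0,0],[-30,0,0],0],[[0,0,0],[-20,0,0],0],[[0,0,0],[-5,-15,0],0],[[0,0,0],[0,-30,0],0],[[0,0,0],[0,-30,0],0],[[0,0,0],[0,-25,0],0],[[0,0,0],[0,-15,0],0]]'

```text
time: 23.35
tcp_pos: [0.5546, -0.0186, 0.2096]
ee_rot: [0.492, 0.511, 0.488, -0.509]
ft_force: [0.4, -0.4, 0.8]
opening: 0.0856
```

```bash
python3 -c "
from h import *
plan((.4713,.0037,.12),np.radians(-2.2))
"
```

```text
t 23.35 tcp [ 0.5546 -0.0186  0.2096] op 0.0856 F [ 0.4 -0.4  0.8] jawyaw -2.28 toolx [ 0.006 -0.001 -1.   ] q6 -0.21
 turn [-0.08  0.04 -0.32]
 shift now-axes [ 89.1 -84.6 -19.1] after-turn axes [ 89.6 -84.1 -19.1]
```

apply_moves --commands '[[[2,0,-0.3],[5,-15,-3],0],[[2,0,0],[15,-20,-4],0],[[2,0,0],[18,-18,-4],0],[[1.5,0,0],[18,-10,-4],0],[[0,0,0],[10,-5,-2],0],[[0,0,0],[4,0,0],0],[[0,0,0],[0,0,0],0],[[0,0,0],[0,0,0],0]]'

```text
time: 24.35
tcp_pos: [0.4879, 0.0046, 0.1411]
ee_rot: [0.456, 0.542, 0.453, -0.541]
ft_force: [0.6, -0.2, 0.0]
opening: 0.0854
```

```bash
python3 -c "
from h import *
snap('wrist','w5')
z=load('w5');w=cloud(z);H=w[...,2]
m=(H>.033)&(H<.047)&(np.hypot(w[...,0]-.4713,w[...,1]-.0037)<.05)
q=w[m];print(m.sum(),((np.percentile(q,2,0)+np.percentile(q,98,0))/2).round(4),np.ptp(q,axis=0))
plan((.4713,.0037,.038),np.radians(-10))
"
```

```text
2033 [0.4727 0.0047 0.0385] [0.03938991 0.03968548 0.00873178]
t 24.4 tcp [0.488  0.0045 0.1412] op 0.0855 F [-0.9 -0.1  0.3] jawyaw -9.98 toolx [ 0.005 -0.002 -1.   ] q6 -0.06
 turn [ 0.02  0.07 -0.32]
 shift now-axes [103.1 -16.9   3.6] after-turn axes [103.2 -16.3   3.7]
```

View pics/w5.png

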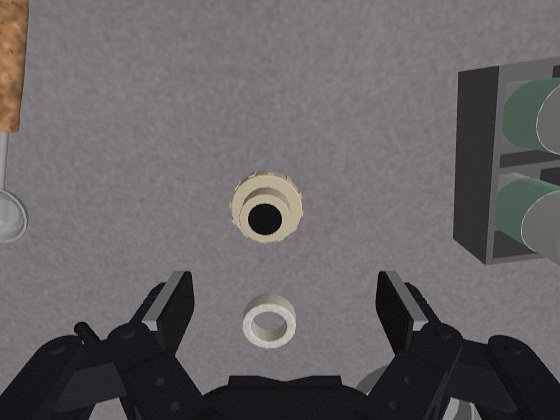

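apply_moves --commands '[[[0,0,-0.3],[0,-7,1.5],0],[[0,0,0],[6,-5,1],0],[[0,0,0],[15,-2,0],0],[[0,0,0],[18,0,0],0],[[0,0,0],[15,0,0],0],[[0,0,0],[8,0,0],0],[[0,0,0],[3,0,0],0],[[0,0,0],[0,0,0],0]]'

```text
time: 25.4
tcp_pos: [0.4721, 0.0044, 0.0716]
ee_rot: [-0.455, -0.541, -0.455, 0.542]
ft_force: [0.1, -0.3, -0.3]
opening: 0.0855
```

```bash
python3 -c "
from h import *
plan((.4722,.0043,.038),np.radians(-10))
"
```

```text
t 25.4 tcp [0.4721 0.0044 0.0716] op 0.0855 F [ 0.1 -0.3 -0.3] jawyaw -9.99 toolx [-0.001 -0.001 -1.   ] q6 -0.07
 turn [0.01 0.06 0.04]
 shift now-axes [33.6  0.1  0. ] after-turn axes [33.6  0.1  0.1]
```

apply_moves --commands '[[[0,0,0],[8,0,0],0],[[0,0,0],[12,0,0],0],[[0,0,0],[9,0,0],0],[[0,0,0],[4,0,0],60],[[0,0,0],[0.5,0,0],100],[[0,0,0],[0,0,0],160],[[0,0,0],[0,0,0],220],[[0,0,0],[0,0,0],220]]' --squeeze 40

```text
time: 26.4
tcp_pos: [0.4734, 0.0041, 0.0372]
ee_rot: [0.455, 0.542, 0.454, -0.542]
ft_force: [-0.4, 0.2, -1.0]
opening: 0.0385
```

```bash
python3 -c "
from h import *
plan((.4722,.0043,.038),np.radians(-10))
snap('wrist','w6')
"
```

```text
t 26.4 tcp [0.4734 0.0041 0.0372] op 0.0385 F [-0.4  0.2 -1. ] jawyaw -9.98 toolx [ 0.002 -0.002 -1.   ] q6 -0.07
 turn [ 0.02  0.07 -0.11]
 shift now-axes [-0.8 -1.3 -0. ] after-turn axes [-0.8 -1.3 -0. ]
```

View pics/w6.png

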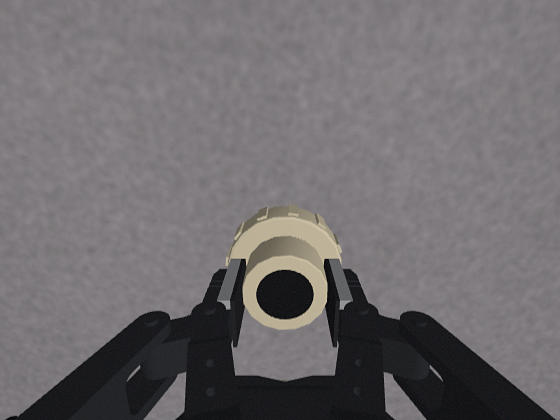

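apply_moves --commands '[[[0,0,0],[-12,0,0],220],[[0,0,0],[-20,0,0],220],[[0,0,0],[-25,0,0],220],[[0,0,0],[-20,5,-10],220],[[0,0,0],[-10,10,-20],220],[[0,0,0],[-4,12,-28],220],[[0,0,0],[0,12,-28],220],[[0,0,0],[0,12,-28],220]]'

```text
time: 27.45
tcp_pos: [0.546, 0.1089, 0.1381]
ee_rot: [0.456, 0.544, 0.451, -0.541]
ft_force: [0.7, -0.3, -0.6]
opening: 0.0388
```

```bash
python3 -c "
from h import *
plan((.6106,.2362,.12),np.radians(-10))
"
```

```text
t 27.45 tcp [0.546  0.1089 0.1381] op 0.0388 F [ 0.7 -0.3 -0.6] jawyaw -10.19 toolx [ 0.007 -0.002 -1.   ] q6 0.16
 turn [-0.19  0.06 -0.43]
 shift now-axes [  18.3   40.9 -136.7] after-turn axes [  18.1   41.5 -136.6]
```

apply_moves --commands '[[[-0.2,0,-0.4],[0,8,-28],220],[[0,0,0],[0,8,-28],220],[[0,0,0],[2,7,-25],220],[[0,0,0],[2,5,-18],220],[[0,0,0],[2,4,-10],220],[[0,0,0],[0,2,-4],220],[[0,0,0],[0,0,0],220],[[0,0,0],[0,0,0],220]]'

```text
time: 28.45
tcp_pos: [0.6018, 0.2184, 0.1362]
ee_rot: [0.456, 0.542, 0.454, -0.541]
ft_force: [0.2, -0.5, -0.0]
opening: 0.0387
```

```bash
python3 -c "
from h import *
plan((.6106,.2362,.12),np.radians(-10))
"
```

```text
t 28.45 tcp [0.6018 0.2184 0.1362] op 0.0387 F [ 0.2 -0.5 -0. ] jawyaw -9.91 toolx [ 0.003 -0.002 -1.   ] q6 0.34
 turn [ 0.09  0.06 -0.19]
 shift now-axes [ 16.2   5.6 -19.1] after-turn axes [ 16.2   5.6 -19.1]
```

apply_moves --commands '[[[0,0,-0.2],[0,3,-10],220],[[0,0,0],[5,2,-7],220],[[0,0,0],[10,0,-2],220],[[0,0,0],[12,0,0],220],[[0,0,0],[8,0,0],220],[[0,0,0],[4,0,0],220],[[0,0,0],[0,0,0],220],[[0,0,0],[0,0,0],220]]'

```text
time: 29.45
tcp_pos: [0.6097, 0.2363, 0.0934]
ee_rot: [-0.454, -0.541, -0.455, 0.543]
ft_force: [-0.1, -0.1, -0.2]
opening: 0.0384
```

```bash
python3 -c "
from h import *
plan((.6106,.2362,.043),np.radians(-10))
snap('wrist','w7')
"
```

```text
t 29.45 tcp [0.6097 0.2363 0.0934] op 0.0384 F [-0.1 -0.1 -0.2] jawyaw -9.98 toolx [-0.003 -0.002 -1.   ] q6 0.36
 turn [0.02 0.11 0.13]
 shift now-axes [50.4  1.  -0.2] after-turn axes [50.4  0.9 -0.1]
```

View pics/w7.png

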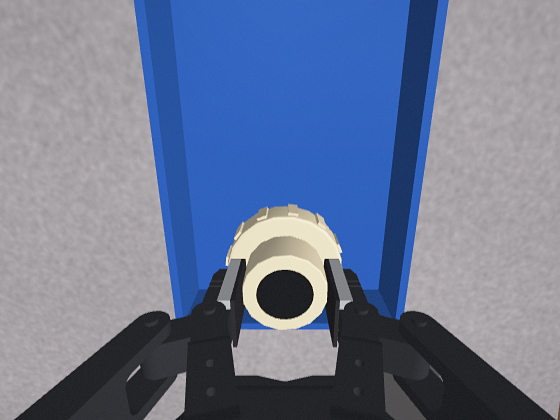

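Collar is centred across the basket, and the hand is aligned with the basket walls. I'll lower it.

apply_moves --commands '[[[0,0,0],[8,0,0],220],[[0,0,0],[12,0,0],220],[[0,0,0],[12,0,0],220],[[0,0,0],[9,0,0],220],[[0,0,0],[4,0,0],220],[[0,0,0],[1,0,0],220],[[0,0,0],[0,0,0],220],[[0,0,0],[0,0,0],220]]'

```text
time: 30.5
tcp_pos: [0.6098, 0.2362, 0.0444]
ee_rot: [-0.455, -0.541, -0.455, 0.543]
ft_force: [0.1, 0.5, -1.4]
opening: 0.0383
```

```bash
python3 -c "
from h import *
plan((.6106,.2362,.043),np.radians(-10))
"
```

```text
t 30.5 tcp [0.6098 0.2362 0.0444] op 0.0383 F [ 0.1  0.5 -1.4] jawyaw -9.99 toolx [-0.002 -0.001 -1.   ] q6 0.36
 turn [0.01 0.1  0.11]
 shift now-axes [ 1.4  0.8 -0.1] after-turn axes [ 1.4  0.8 -0.1]
```

apply_moves --commands '[[[0,0,0],[2,0,0],220],[[0,0,0],[0,0,0],220],[[0,0,0],[0,0,0],110],[[0,0,0],[0,0,0],80],[[0,0,0],[0,0,0],70],[[0,0,0],[0,0,0],70],[[0,0,0],[-10,0,0],70],[[0,0,0],[-20,0,0],70]]'

```text
time: 31.5
tcp_pos: [0.6093, 0.2362, 0.0732]
ee_rot: [-0.454, -0.54, -0.455, 0.543]
ft_force: [0.3, 0.1, 0.5]
opening: 0.0622
```

```bash
python3 -c "
from h import *
plan((.3538,.3357,.15),np.radians(-10))
"
```

```text
t 31.5 tcp [0.6093 0.2362 0.0732] op 0.0622 F [0.3 0.1 0.5] jawyaw -9.99 toolx [-0.004 -0.002 -1.   ] q6 0.36
 turn [0.01 0.13 0.19]
 shift now-axes [ -76.  -269.2  -53.5] after-turn axes [ -76.8 -268.9  -53.7]
```

apply_moves --commands '[[[0,0,0.2],[-25,0,0],70],[[0,0,0],[-25,0,0],40],[[0,0,0],[-15,-10,-2],0],[[0,0,0],[-5,-22,-4],0],[[0,0,0],[0,-30,-6],0],[[0,0,0],[0,-30,-6],0],[[0,0,0],[0,-30,-6],0],[[0,0,0],[0,-30,-6],0]]'

```text
time: 32.5
tcp_pos: [0.4625, 0.2946, 0.1556]
ee_rot: [0.456, 0.546, 0.452, -0.539]
ft_force: [0.1, -0.3, 0.9]
opening: 0.0854
```

```bash
python3 -c "
from h import *
plan((.3538,.3357,.14),np.radians(-10))
"
```

```text
t 32.5 tcp [0.4625 0.2946 0.1556] op 0.0854 F [ 0.1 -0.3  0.9] jawyaw -10.1 toolx [ 0.012  0.001 -1.   ] q6 0.53
 turn [-0.1  -0.18 -0.67]
 shift now-axes [  14.3 -114.4  -21.4] after-turn axes [  15.6 -114.2  -21.6]
```

apply_moves --commands '[[[0,-0.2,-0.7],[2,-28,-5],0],[[0,0,0],[4,-24,-5],0],[[0,0,0],[4,-20,-4],0],[[0,0,0],[2,-12,-2],0],[[0,0,0],[0,-6,-1],0],[[0,0,0],[0,-2,0],0],[[0,0,0],[0,0,0],0],[[0,0,0],[0,0,0],0]]'

```text
time: 33.5
tcp_pos: [0.3692, 0.3294, 0.1457]
ee_rot: [0.455, 0.542, 0.454, -0.541]
ft_force: [-0.8, -0.0, 0.4]
opening: 0.0856
```

```bash
python3 -c "
from h import *
plan()
snap('wrist','w8')
z=load('w8');w=cloud(z);H=w[...,2]
m=(H>.033)&(H<.047)&(np.hypot(w[...,0]-.3538,w[...,1]-.3357)<.05)
q=w[m];c=((np.percentile(q,2,0)+np.percentile(q,98,0))/2);print(m.sum(),c.round(4),np.ptp(q,axis=0))
plan((c[0],c[1],.038),np.radians(-10))
"
```

```text
t 33.5 tcp [0.3692 0.3294 0.1457] op 0.0856 F [-0.8 -0.   0.4] jawyaw -9.98 toolx [ 0.002  0.001 -1.   ] q6 0.66
2014 [0.3549 0.3377 0.0384] [0.03979503 0.03947548 0.0091659 ]
t 33.55 tcp [0.3692 0.3294 0.1457] op 0.0852 F [ 0.8 -0.4  0.5] jawyaw -9.98 toolx [ 0.002  0.001 -1.   ] q6 0.66
 turn [ 0.02 -0.08 -0.1 ]
 shift now-axes [107.7 -15.7  -5.5] after-turn axes [107.7 -15.5  -5.7]
```

View pics/w8.png

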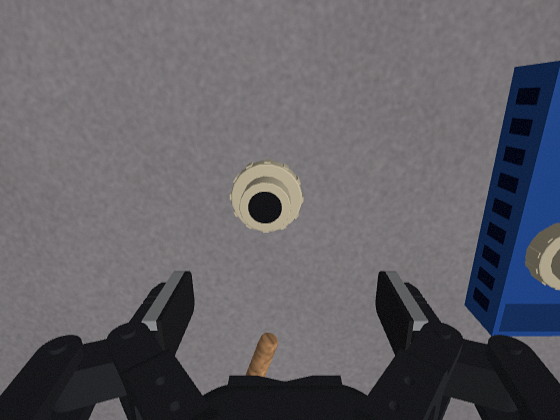

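apply_moves --commands '[[[0,0,-0.1],[0,-7,-2.5],0],[[0,0,0],[6,-5,-2],0],[[0,0,0],[15,-2,-1],0],[[0,0,0],[18,0,0],0],[[0,0,0],[15,0,0],0],[[0,0,0],[10,0,0],0],[[0,0,0],[3,0,0],0],[[0,0,0],[0,0,0],0]]'

```text
time: 34.55
tcp_pos: [0.3546, 0.3375, 0.073]
ee_rot: [-0.454, -0.541, -0.455, 0.542]
ft_force: [0.5, 1.2, 0.3]
opening: 0.0853
```

```bash
python3 -c "
from h import *
plan((.3546,.337,.038),np.radians(-10))
"
```

```text
t 34.55 tcp [0.3546 0.3375 0.073 ] op 0.0853 F [0.5 1.2 0.3] jawyaw -10.0 toolx [-0.002  0.    -1.   ] q6 0.69
 turn [0.   0.01 0.12]
 shift now-axes [35.   0.2  0.5] after-turn axes [35.   0.1  0.5]
```

apply_moves --commands '[[[0,0,0.1],[8,0,0],0],[[0,0,0],[13,0,0],0],[[0,0,0],[9,0,0],0],[[0,0,0],[4,0,0],60],[[0,0,0],[0.5,0,0],100],[[0,0,0],[0,0,0],160],[[0,0,0],[0,0,0],220],[[0,0,0],[0,0,0],220]]'

```text
time: 35.55
tcp_pos: [0.3557, 0.3381, 0.0376]
ee_rot: [0.455, 0.543, 0.454, -0.541]
ft_force: [-0.1, 0.1, -0.4]
opening: 0.0386
```

```bash
python3 -c "
from h import *
plan((.6274,.3308,.13),np.radians(-10))
"
```

```text
t 35.55 tcp [0.3557 0.3381 0.0376] op 0.0386 F [-0.1  0.1 -0.4] jawyaw -10.0 toolx [ 0.002  0.001 -1.   ] q6 0.69
 turn [-0.   -0.09 -0.11]
 shift now-axes [-91.9 269.  -40.1] after-turn axes [-92.4 268.8 -40. ]
```

apply_moves --commands '[[[0,0,0],[-12,0,0],220],[[0,0,0],[-20,0,0],220],[[0,0,0],[-25,0,0],220],[[0,0,0],[-20,10,-2],220],[[0,0,0],[-8,20,-3],220],[[0,0,0],[-3,28,-4],220],[[0,0,0],[0,28,-4],220],[[0,0,0],[0,28,-4],220]]'

```text
time: 36.55
tcp_pos: [0.4729, 0.336, 0.1358]
ee_rot: [0.456, 0.544, 0.455, -0.538]
ft_force: [-1.6, -0.2, -0.1]
opening: 0.0384
```

```bash
python3 -c "
from h import *
plan((.6274,.3308,.13),np.radians(-10))
"
```

```text
t 36.55 tcp [0.4729 0.336  0.1358] op 0.0384 F [-1.6 -0.2 -0.1] jawyaw -9.84 toolx [ 0.006  0.004 -1.   ] q6 0.58
 turn [ 0.16 -0.26 -0.33]
 shift now-axes [  6.7 153.1 -21.3] after-turn axes [  5.8 153.  -21.7]
```

apply_moves --commands '[[[0.2,-0.3,-0.3],[-1,28,-4],220],[[0,0,0],[0,28,-4],220],[[0,0,0],[0,28,-4],220],[[0,0,0],[0,20,-3],220],[[0,0,0],[0,12,-2],220],[[0,0,0],[0,6,-1],220],[[0,0,0],[0,1,0],220],[[0,0,0],[0,0,0],220]]'

```text
time: 37.55
tcp_pos: [0.6022, 0.3321, 0.1424]
ee_rot: [0.455, 0.543, 0.454, -0.541]
ft_force: [-0.4, -0.0, 0.4]
opening: 0.0384
```

```bash
python3 -c "
from h import *
plan((.6274,.3308,.13),np.radians(-10))
"
```

```text
t 37.55 tcp [0.6022 0.3321 0.1424] op 0.0384 F [-0.4 -0.   0.4] jawyaw -10.08 toolx [ 0.003  0.    -1.   ] q6 0.51
 turn [-0.08 -0.06 -0.17]
 shift now-axes [12.5 25.  -3.1] after-turn axes [12.4 25.  -3.1]
```

apply_moves --commands '[[[0,0,-0.2],[0,10,-1],220],[[0,0,0],[6,9,-1],220],[[0,0,0],[12,5,-1],220],[[0,0,0],[14,1,0],220],[[0,0,0],[8,0,0],220],[[0,0,0],[4,0,0],220],[[0,0,0],[0,0,0],220],[[0,0,0],[0,0,0],220]]'

```text
time: 38.55
tcp_pos: [0.6273, 0.3308, 0.0937]
ee_rot: [-0.454, -0.541, -0.455, 0.543]
ft_force: [-0.6, 0.4, -1.1]
opening: 0.0385
```

```bash
python3 -c "
from h import *
plan((.6274,.3308,.043),np.radians(-10))
snap('side','s9')
"
```

```text
t 38.55 tcp [0.6273 0.3308 0.0937] op 0.0385 F [-0.6  0.4 -1.1] jawyaw -10.03 toolx [-0.003  0.    -1.   ] q6 0.49
 turn [-0.03  0.02  0.2 ]
 shift now-axes [50.7  0.3 -0.1] after-turn axes [50.7  0.1 -0. ]
```

View pics/s9.png

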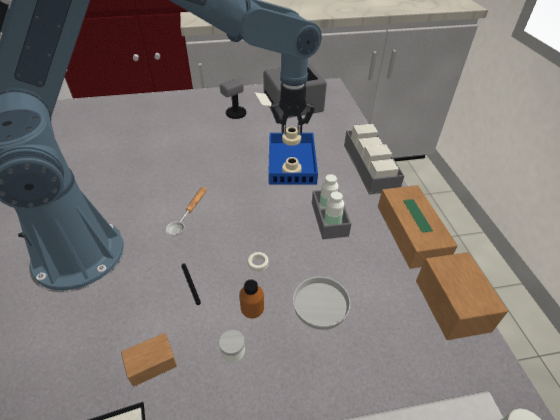

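Side view: first collar is upright in the basket at (292,165), the second is held at (292,135), and both bottles stand in the rack. I'll lower the second collar.

apply_moves --commands '[[[0,0,0.2],[8,0,0],220],[[0,0,0],[12,0,0],220],[[0,0,0],[12,0,0],220],[[0,0,0],[9,0,0],220],[[0,0,0],[5,0,0],220],[[0,0,0],[1,0,0],220],[[0,0,0],[0,0,0],220],[[0,0,0],[0,0,0],220]]'

```text
time: 39.6
tcp_pos: [0.6274, 0.3309, 0.0438]
ee_rot: [0.455, 0.542, 0.454, -0.542]
ft_force: [0.4, -0.3, -0.4]
opening: 0.0383
```

```bash
python3 -c "
from h import *
plan((.6274,.3308,.0425),np.radians(-10))
"
```

```text
t 39.6 tcp [0.6274 0.3309 0.0438] op 0.0383 F [ 0.4 -0.3 -0.4] jawyaw -10.03 toolx [ 0.001 -0.    -1.   ] q6 0.49
 turn [-0.03  0.01 -0.04]
 shift now-axes [1.3 0.  0.1] after-turn axes [1.3 0.  0.1]
```

apply_moves --commands '[[[0,0,0],[1.5,0,0],220],[[0,0,0],[0,0,0],220],[[0,0,0],[0,0,0],110],[[0,0,0],[0,0,0],80],[[0,0,0],[0,0,0],70],[[0,0,0],[0,0,0],70],[[0,0,0],[-10,0,0],70],[[0,0,0],[-20,0,0],70]]'

```text
time: 40.6
tcp_pos: [0.6269, 0.3307, 0.0731]
ee_rot: [-0.454, -0.541, -0.454, 0.542]
ft_force: [0.0, -0.2, 0.2]
opening: 0.0618
```

apply_moves --commands '[[[0,0,0],[-30,0,0],70],[[0,0,0],[-35,0,0],70],[[0,0,0],[-35,-10,10],40],[[0,0,0],[-20,-20,20],0],[[0,0,0],[-10,-25,35],0],[[0,0,0],[0,-25,45],0],[[0,0,0],[0,-25,45],0],[[0,0,0],[0,-25,45],0]]'

```text
time: 41.6
tcp_pos: [0.4657, 0.155, 0.2229]
ee_rot: [0.459, 0.548, 0.451, -0.533]
ft_force: [1.4, -0.5, 0.7]
opening: 0.0854
```

```bash
python3 -c "
from h import *
plan((.3665,-.331,.17),np.radians(-10))
"
```

```text
t 41.6 tcp [0.4657 0.155  0.2229] op 0.0854 F [ 1.4 -0.5  0.7] jawyaw -9.82 toolx [ 0.024  0.005 -1.   ] q6 0.25
 turn [ 0.19 -0.49 -1.28]
 shift now-axes [ 48.3 -16.1 496.2] after-turn axes [ 52.9 -13.3 495.8]
```

apply_moves --commands '[[[0,0,0],[0,0,48],0],[[0,-0.5,-1.3],[0,0,50],0],[[0,0,0],[0,0,50],0],[[0,0,0],[4,-2,50],0],[[0,0,0],[4,-2,50],0],[[0,0,0],[4,-2,48],0],[[0,0,0],[4,-2,40],0],[[0,0,0],[4,-2,30],0]]'

```text
time: 42.6
tcp_pos: [0.3926, -0.217, 0.2176]
ee_rot: [0.464, 0.544, 0.447, -0.537]
ft_force: [-0.2, 0.8, -0.3]
opening: 0.0853
```

```bash
python3 -c "
from h import *
plan((.3665,-.331,.17),np.radians(-10))
"
```

```text
t 42.6 tcp [ 0.3926 -0.217   0.2176] op 0.0853 F [-0.2  0.8 -0.3] jawyaw -9.71 toolx [ 0.023 -0.011 -1.   ] q6 -0.61
 turn [ 0.29  0.42 -1.42]
 shift now-axes [ 48.2  -7.7 116.5] after-turn axes [ 47.6  -5.9 116.8]
```

apply_moves --commands '[[[0.2,0.2,-0.7],[0,-1,30],0],[[0,0.2,-0.7],[0,-1,25],0],[[0,0,0],[4,-1,18],0],[[0,0,0],[4,-1,10],0],[[0,0,0],[4,0,4],0],[[0,0,0],[2,0,0],0],[[0,0,0],[0,0,0],0],[[0,0,0],[0,0,0],0]]'

```text
time: 43.6
tcp_pos: [0.3733, -0.3059, 0.2087]
ee_rot: [0.457, 0.542, 0.452, -0.541]
ft_force: [-0.5, -0.6, 0.3]
opening: 0.0854
```

```bash
python3 -c "
from h import *
plan()
snap('wrist','w10');snap('top','t10')
z=load('w10');w=cloud(z);H=w[...,2]
m=(H>.035)&(H<.055)&(np.hypot(w[...,0]-.3665,w[...,1]+.331)<.05)
q=w[m];c=((np.percentile(q,2,0)+np.percentile(q,98,0))/2);print(m.sum(),c.round(4),np.ptp(q,axis=0))
plan((c[0],c[1],.031),np.radians(-10))
"
```

```text
t 43.6 tcp [ 0.3733 -0.3059  0.2087] op 0.0854 F [-0.5 -0.6  0.3] jawyaw -10.01 toolx [ 0.006 -0.006 -1.   ] q6 -0.76
2160 [ 0.3678 -0.3302  0.0421] [0.05100214 0.05186007 0.01150093]
t 43.7 tcp [ 0.3733 -0.306   0.2087] op 0.0856 F [-0.  -0.3 -0.7] jawyaw -10.01 toolx [ 0.006 -0.006 -1.   ] q6 -0.76
 turn [-0.01  0.27 -0.38]
 shift now-axes [177.9  -2.4  24. ] after-turn axes [177.7  -1.3  24.9]
```

View pics/w10.png

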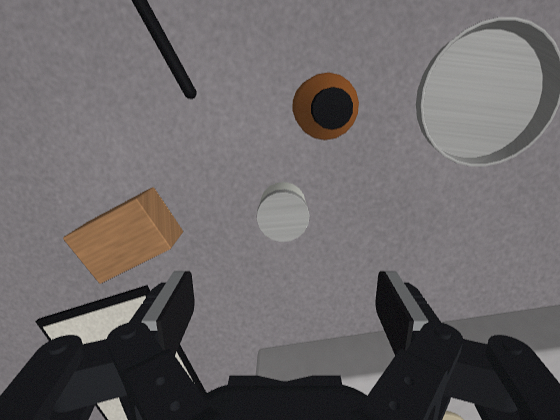

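View pics/t10.png

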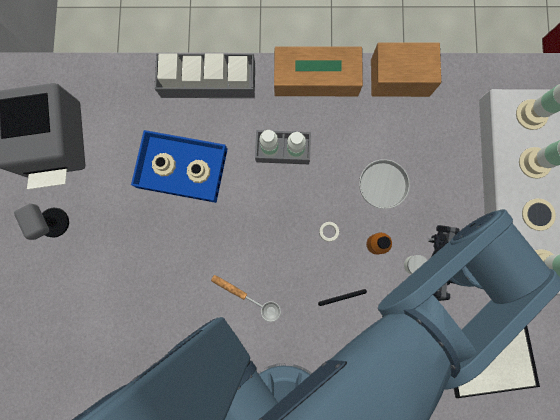

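apply_moves --commands '[[[0,0.3,-0.4],[0,-1,11],0],[[0,0,0],[5,0,9],0],[[0,0,0],[15,0,4],0],[[0,0,0],[25,0,0],0],[[0,0,0],[25,0,0],0],[[0,0,0],[20,0,0],0],[[0,0,0],[10,0,0],0],[[0,0,0],[3,0,0],0]]'

```text
time: 44.7
tcp_pos: [0.3663, -0.3316, 0.0982]
ee_rot: [0.453, 0.542, 0.455, -0.542]
ft_force: [-0.7, 0.6, 0.1]
opening: 0.0851
```

```bash
python3 -c "
from h import *
plan((.3675,-.3303,.031),np.radians(-10))
"
```

```text
t 44.7 tcp [ 0.3663 -0.3316  0.0982] op 0.0851 F [-0.7  0.6  0.1] jawyaw -10.13 toolx [-0.002  0.003 -1.   ] q6 -0.8
 turn [-0.13 -0.16  0.15]
 shift now-axes [67.2  1.2 -1.3] after-turn axes [67.2  1.  -1.5]
```

apply_moves --commands '[[[0,-0.2,0.2],[8,1,-1.5],0],[[0,0,0],[15,0,0],0],[[0,0,0],[16,0,0],0],[[0,0,0],[13,0,0],0],[[0,0,0],[8,0,0],0],[[0,0,0],[3,0,0],0],[[0,0,0],[0,0,0],0],[[0,0,0],[0,0,0],0]]'

```text
time: 45.7
tcp_pos: [0.3684, -0.3312, 0.0318]
ee_rot: [-0.455, -0.542, -0.453, 0.542]
ft_force: [0.1, -0.2, -0.7]
opening: 0.0855
```

```bash
python3 -c "
from h import *
plan((.3675,-.3303,.031),np.radians(-10))
"
```

```text
t 45.7 tcp [ 0.3684 -0.3312  0.0318] op 0.0855 F [ 0.1 -0.2 -0.7] jawyaw -10.12 toolx [ 0.002 -0.003 -1.   ] q6 -0.8
 turn [-0.12  0.15 -0.15]
 shift now-axes [ 0.8 -1.  -0.8] after-turn axes [ 0.8 -1.  -0.8]
```

apply_moves --commands '[[[0,0.1,-0.1],[0.5,-1,-1],0],[[0,0,0],[0,0,0],60],[[0,0,0],[0,0,0],100],[[0,0,0],[0,0,0],160],[[0,0,0],[0,0,0],200],[[0,0,0],[0,0,0],200],[[0,0,0],[0,0,0],200],[[0,0,0],[0,0,0],200]]'

```text
time: 46.7
tcp_pos: [0.368, -0.3306, 0.0326]
ee_rot: [-0.455, -0.542, -0.453, 0.542]
ft_force: [0.4, 0.4, 2.4]
opening: 0.0505
```

```bash
python3 -c "
from h import *
plan((.5768,-.2557,.12),np.radians(-10))
z=load('t10')
im=cv2.cvtColor(z['p'][:,:,::-1].copy(),cv2.COLOR_BGR2GRAY)
c=cv2.HoughCircles(im[140:230,340:430],cv2.HOUGH_GRADIENT,1,100,param1=80,param2=15,minRadius=18,maxRadius=30);print(c)
for k in('t10','w10'):
    z=load(k)
    w=cloud(z);H=w[...,2]
    m=(H>.016)&(H<.032)&(np.hypot(w[...,0]-.577,w[...,1]+.256)<.085)
    q=w[m][:,:2];A=np.c_[2*q,np.ones(len(q))];s=np.linalg.lstsq(A,(q**2).sum(1),rcond=None)[0];print(k,len(q),s[:2].round(4),'r',np.sqrt(s[2]+s[0]**2+s[1]**2).round(4),((q.min(0)+q.max(0))/2).round(4),np.ptp(q,axis=0))
"
```

```text
t 46.7 tcp [ 0.368  -0.3306  0.0326] op 0.0505 F [0.4 0.4 2.4] jawyaw -10.12 toolx [ 0.002 -0.003 -1.   ] q6 -0.8
 turn [-0.12  0.13 -0.14]
 shift now-axes [ -87.2  192.5 -110.3] after-turn axes [ -87.4  192.6 -110.1]
[[[43.5 43.5 23.2]]]
t10 253 [ 0.5772 -0.2541] r 0.0636 [ 0.5776 -0.255 ] [0.1306965  0.13234056]
w10 2383 [ 0.5772 -0.2557] r 0.0635 [ 0.5771 -0.2558] [0.12950367 0.13110253]
```

apply_moves --commands '[[[0,0,0],[-12,0,0],200],[[0,0,0],[-25,0,0],200],[[0,0,0],[-30,0,0],200],[[0,0,0],[-30,0,0],200],[[0,0,0],[-15,10,-6],200],[[0,0,0],[-5,20,-11],200],[[0,0,0],[0,25,-14],200],[[0,0,0],[0,25,-14],200]]'

```text
time: 47.7
tcp_pos: [0.4567, -0.2983, 0.1551]
ee_rot: [0.454, 0.543, 0.452, -0.543]
ft_force: [0.1, -0.1, -2.0]
opening: 0.0507
```

```bash
python3 -c "
from h import *
plan((.577,-.2555,.14),np.radians(-10))
"
```

```text
t 47.7 tcp [ 0.4567 -0.2983  0.1551] op 0.0507 F [ 0.1 -0.1 -2. ] jawyaw -10.33 toolx [ 0.002 -0.002 -1.   ] q6 -0.62
 turn [-0.33  0.07 -0.12]
 shift now-axes [ 15.2 110.6 -63.7] after-turn axes [ 15.1 111.  -63.1]
```

apply_moves --commands '[[[-0.3,0,0],[0,25,-14],200],[[0,0,0],[0,22,-13],200],[[0,0,0],[0,18,-10],200],[[0,0,0],[0,10,-6],200],[[0,0,0],[0,5,-3],200],[[0,0,0],[0,1,-1],200],[[0,0,0],[0,0,0],200],[[0,0,0],[0,0,0],200]]'

```text
time: 48.7
tcp_pos: [0.549, -0.261, 0.1527]
ee_rot: [-0.454, -0.541, -0.456, 0.541]
ft_force: [-0.4, -0.5, -1.8]
opening: 0.0506
```

```bash
python3 -c "
from h import *
plan((.577,-.2555,.1),np.radians(-10))
"
```

```text
t 48.7 tcp [ 0.549  -0.261   0.1527] op 0.0506 F [-0.4 -0.5 -1.8] jawyaw -9.88 toolx [-0.002  0.002 -1.   ] q6 -0.47
 turn [ 0.12 -0.09  0.12]
 shift now-axes [ 52.7  26.7 -10.1] after-turn axes [ 52.7  26.6 -10.2]
```

apply_moves --commands '[[[0,0,0],[2,11,-4],200],[[0,0,0],[8,9,-4],200],[[0,0,0],[14,5,-2],200],[[0,0,0],[14,1,0],200],[[0,0,0],[9,0,0],200],[[0,0,0],[3,0,0],200],[[0,0,0],[0,0,0],200],[[0,0,0],[0,0,0],200]]'

```text
time: 49.7
tcp_pos: [0.5771, -0.2552, 0.0979]
ee_rot: [-0.453, -0.541, -0.456, 0.542]
ft_force: [-0.2, 1.5, -2.1]
opening: 0.0506
```

```bash
python3 -c "
from h import *
plan((.577,-.2555,.0375),np.radians(-10))
snap('wrist','w11')
z=load('w11');w=cloud(z);H=w[...,2]
m=(H>.016)&(H<.026)&(np.hypot(w[...,0]-.577,w[...,1]+.256)<.08)&(np.hypot(w[...,0]-.577,w[...,1]+.256)>.05)
q=w[m][:,:2];A=np.c_[2*q,np.ones(len(q))];s=np.linalg.lstsq(A,(q**2).sum(1),rcond=None)[0];print(len(q),s[:2].round(4),np.sqrt(s[2]+s[0]**2+s[1]**2).round(4))
"
```

```text
t 49.7 tcp [ 0.5771 -0.2552  0.0979] op 0.0506 F [-0.2  1.5 -2.1] jawyaw -9.94 toolx [-0.004  0.003 -1.   ] q6 -0.43
 turn [ 0.06 -0.13  0.23]
 shift now-axes [60.4  0.2  0.4] after-turn axes [60.4 -0.1  0.3]
2559 [ 0.5784 -0.2553] 0.0632
```

View pics/w11.png

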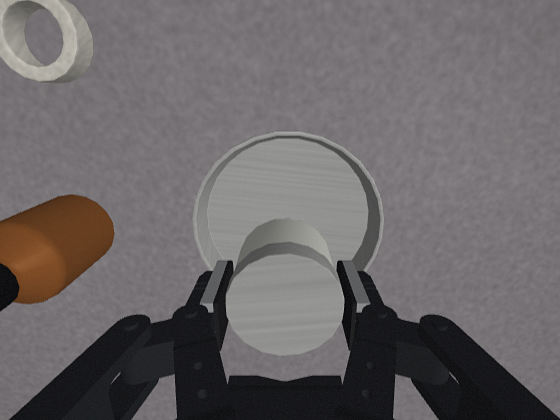

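Pot is level over the dish (dish ring centred at column 288, tool axis at 285).

apply_moves --commands '[[[0,-0.1,0.2],[8,0.5,0],200],[[0,0,0],[12,0,0],200],[[0,0,0],[15,0,0],200],[[0,0,0],[12,0,0],200],[[0,0,0],[7,0,0],200],[[0,0,0],[2,0,0],200],[[0,0,0],[0,0,0],200],[[0,0,0],[0,0,0],200]]'

```text
time: 50.75
tcp_pos: [0.5777, -0.2555, 0.038]
ee_rot: [0.455, 0.542, 0.455, -0.541]
ft_force: [-0.1, -0.2, -1.9]
opening: 0.0504
```

```bash
python3 -c "
from h import *
plan((.5775,-.2555,.037),np.radians(-10))
"
```

```text
t 50.75 tcp [ 0.5777 -0.2555  0.038 ] op 0.0504 F [-0.1 -0.2 -1.9] jawyaw -9.95 toolx [-0.  0. -1.] q6 -0.43
 turn [ 0.05 -0.02  0.  ]
 shift now-axes [ 1.  -0.1  0.1] after-turn axes [ 1.  -0.1  0.1]
```

Not yet in contact (it still carries weight), so I'll lower 1.5 mm and release partially to 70 mm.

apply_moves --commands '[[[0,0,0],[1.5,0,0],200],[[0,0,0],[0,0,0],200],[[0,0,0],[0,0,0],200],[[0,0,0],[0,0,0],80],[[0,0,0],[0,0,0],55],[[0,0,0],[0,0,0],45],[[0,0,0],[-10,0,0],45],[[0,0,0],[-20,0,0],45]]'

```text
time: 51.75
tcp_pos: [0.5777, -0.2555, 0.0683]
ee_rot: [0.455, 0.542, 0.455, -0.541]
ft_force: [0.0, -0.5, 0.2]
opening: 0.0704
```

apply_moves --commands '[[[0,0,0],[-30,0,0],45],[[0,0,0],[-35,0,0],45],[[0,0,0],[-35,0,0],0],[[0,0,0],[-30,-15,-10],0],[[0,0,0],[-15,-25,-30],0],[[0,0,0],[0,-25,-40],0],[[0,0,0],[0,-20,-40],0],[[0,0,0],[0,-10,-30],0]]'

```text
time: 52.75
tcp_pos: [0.5114, -0.0911, 0.2337]
ee_rot: [0.461, 0.545, 0.447, -0.54]
ft_force: [0.6, 1.1, 0.3]
opening: 0.0856
```

```bash
python3 -c "
from h import *
plan()
for n in('top','side'):
    snap(n,n+'F');z=load(n+'F');w=cloud(z);H=w[...,2]
    def top(c,rad,lo,hi):
        m=(H>lo)&(H<hi)&(np.hypot(w[...,0]-c[0],w[...,1]-c[1])<rad);q=w[m]
        if len(q)<20: return len(q)
        return ((np.percentile(q,2,0)+np.percentile(q,98,0))/2).round(4),len(q),np.ptp(q[:,:2],axis=0).round(3)
    for nm,a in dict(A=((.674,.045),.03,.112,.135),B=((.671,-.023),.03,.112,.135),c1=((.61,.236),.03,.04,.056),c2=((.627,.331),.03,.04,.056),pot=((.577,-.255),.035,.045,.06),amber=((.42,-.236),.025,.088,.105)).items(): print(n,nm,top(*a))
"
```

```text
t 52.75 tcp [ 0.5114 -0.0911  0.2337] op 0.0856 F [0.6 1.1 0.3] jawyaw -10.18 toolx [ 0.019 -0.011 -1.   ] q6 -0.23
top A (array([0.6736, 0.0474, 0.1204]), 133, array([0.029, 0.03 ]))
top B (array([ 0.6691, -0.0228,  0.1203]), 135, array([0.029, 0.029]))
top c1 (array([0.6092, 0.2365, 0.0456]), 186, array([0.04, 0.04]))
top c2 (array([0.6261, 0.3303, 0.0454]), 184, array([0.037, 0.039]))
top pot (array([ 0.5678, -0.2728,  0.0491]), 25, array([0.026, 0.013]))
top amber (array([ 0.4205, -0.2347,  0.0938]), 125, array([0.029, 0.029]))
side A (array([0.6723, 0.0441, 0.1192]), 103, array([0.03 , 0.032]))
side B (array([ 0.6668, -0.0253,  0.1196]), 116, array([0.03 , 0.034]))
side c1 1
side c2 0
side pot (array([ 0.5765, -0.258 ,  0.0494]), 375, array([0.051, 0.053]))
side amber (array([ 0.4199, -0.2382,  0.0931]), 146, array([0.028, 0.03 ]))
```

View pics/topF.png

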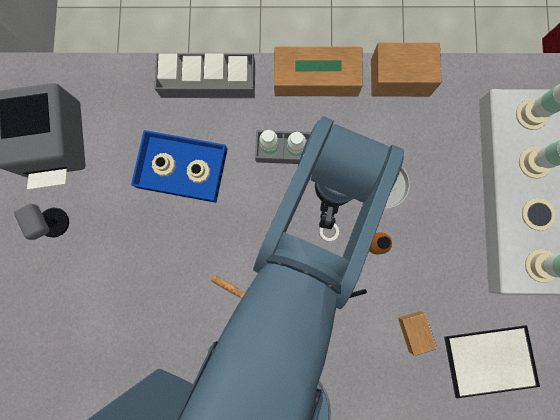

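View pics/sideF.png

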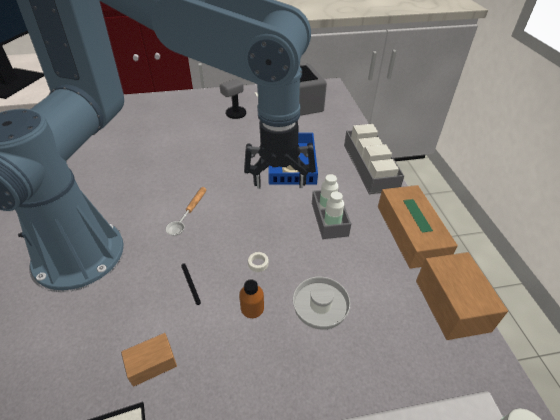

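Everything is placed. The top view shows the bottles in the rack and the collars in the basket. The side view shows the pot central in the dish (321,297) and the amber bottle upright. I'll let the arm settle clear, then hand in.

apply_moves --commands '[[[0,0,0],[-5,0,0],0],[[0,0,0],[0,0,0],0],[[0,0,0],[0,0,0],0],[[0,0,0],[0,0,0],0],[[0,0,0],[0,0,0],0],[[0,0,0],[0,0,0],0],[[0,0,0],[0,0,0],0],[[0,0,0],[0,0,0],0]]'

```text
time: 53.85
tcp_pos: [0.5123, -0.0927, 0.2407]
ee_rot: [0.461, 0.545, 0.446, -0.539]
ft_force: [0.1, 0.3, -0.1]
opening: 0.0854
```

```bash
python3 -c "
from h import *
plan(); print(abs(r.sense()['qvel']).max()); r.job_done()"
```

```text
t 53.85 tcp [ 0.5123 -0.0927  0.2407] op 0.0854 F [ 0.1  0.3 -0.1] jawyaw -10.17 toolx [ 0.02  -0.011 -1.   ] q6 -0.23
0.002271371711486174
the job is handed in; nothing more can be done
```

The job is done and handed in at about 54 s, in the order asked. One white bottle stands in each rack bay, both collars are neck-up side by side in the basket, and the pot is in the middle of the dish.

- **Final camera checks:** the bottles are upright and measured within about 5 mm of their bay centres. The collars are about 95 mm apart on the basket floor. The pot is within about 3 mm of the dish centre, and the amber bottle is still standing within about 1 mm of where it started.
- **Checks that failed or disagreed:** the arm hid most of the dish in the last top view, so only the side view confirmed the pot. The arm also hid the collars in the last side view, so only the top view confirmed them. The two fixed cameras disagreed by about 2–4 mm, mostly in y, throughout.
- **Forces:** every reading taken between moves was under 3 N; peaks during a move were not recorded.

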